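Load a fuse case with sprung tongs

TASK

Make up the fuse order: with the sprung tongs from the blue holder, put each fuse-link lying on the counter into the pocket of the open case that has its colour, flat on the pocket's floor, filling the pockets in number order from one dot to five (a colour that is not there is skipped). Do not touch the fuse-links with the gripper itself and leave the other things on the counter alone. Finish with the tongs standing back in their holder and the case's lid fully shut.

Things in the scene. Friction and masses are not known exactly. Their poses are not given: they have to be found in the camera images.
- fuse_red: knife-blade fuse-link no. 1 (may be absent): white ceramic body 46 long x 26 wide x 28 mm high with a red plate on top, and a flat metal blade (6 thick, 16 mm high) running out of both ends, 78 mm over all; about 100 g. Origin: centre of the underside; x along the length, y across the 26 mm width, z up. Starts on the counter, z = 0
- fuse_yellow: knife-blade fuse-link no. 2 (may be absent): white ceramic body 46 long x 26 wide x 28 mm high with a yellow plate on top, and a flat metal blade (6 thick, 16 mm high) running out of both ends, 78 mm over all; about 100 g. Origin: centre of the underside; x along the length, y across the 26 mm width, z up. Starts on the counter, z = 0
- fuse_green: knife-blade fuse-link no. 3 (may be absent): white ceramic body 46 long x 26 wide x 28 mm high with a green plate on top, and a flat metal blade (6 thick, 16 mm high) running out of both ends, 78 mm over all; about 100 g. Origin: centre of the underside; x along the length, y across the 26 mm width, z up. Starts on the counter, z = 0
- fuse_blue: knife-blade fuse-link no. 4 (may be absent): white ceramic body 46 long x 26 wide x 28 mm high with a blue plate on top, and a flat metal blade (6 thick, 16 mm high) running out of both ends, 78 mm over all; about 100 g. Origin: centre of the underside; x along the length, y across the 26 mm width, z up. Starts on the counter, z = 0
- fuse_black: knife-blade fuse-link no. 5 (may be absent): white ceramic body 46 long x 26 wide x 28 mm high with a black plate on top, and a flat metal blade (6 thick, 16 mm high) running out of both ends, 78 mm over all; about 100 g. Origin: centre of the underside; x along the length, y across the 26 mm width, z up. Starts on the counter, z = 0
- case: fixed grey fuse case, 106 (x) x 260 (y) mm, walls 6 mm thick, rims 38 mm above the counter; a white ledge 26 mm wide and 30 mm high runs along its -x side with one to five black dots numbering the pockets. Origin: centre of the underside; y along the row of pockets (pocket 1 at +y, pocket 5 at -y), x across it towards the hinge
- pocket1 (a point): centre of the floor of pocket 1 (1 dots, red floor), 4 mm above the counter; axes as the case. Pocket 94 mm long in x, 34 mm wide in y: a fuse-link lies along x, either way round. Dividers 12 mm thick, only 8 mm above the floor; pockets 46 mm apart; case end walls 32 mm from the centres of pockets 1 and 5
- pocket2 (a point): centre of the floor of pocket 2 (2 dots, yellow floor), 4 mm above the counter; axes as the case. Pocket 94 mm long in x, 34 mm wide in y: a fuse-link lies along x, either way round. Dividers 12 mm thick, only 8 mm above the floor; pockets 46 mm apart; case end walls 32 mm from the centres of pockets 1 and 5
- pocket3 (a point): centre of the floor of pocket 3 (3 dots, green floor), 4 mm above the counter; axes as the case. Pocket 94 mm long in x, 34 mm wide in y: a fuse-link lies along x, either way round. Dividers 12 mm thick, only 8 mm above the floor; pockets 46 mm apart; case end walls 32 mm from the centres of pockets 1 and 5
- pocket4 (a point): centre of the floor of pocket 4 (4 dots, blue floor), 4 mm above the counter; axes as the case. Pocket 94 mm long in x, 34 mm wide in y: a fuse-link lies along x, either way round. Dividers 12 mm thick, only 8 mm above the floor; pockets 46 mm apart; case end walls 32 mm from the centres of pockets 1 and 5
- pocket5 (a point): centre of the floor of pocket 5 (5 dots, black floor), 4 mm above the counter; axes as the case. Pocket 94 mm long in x, 34 mm wide in y: a fuse-link lies along x, either way round. Dividers 12 mm thick, only 8 mm above the floor; pockets 46 mm apart; case end walls 32 mm from the centres of pockets 1 and 5
- lid (a joint): hinge of the case's clear lid with a grey rim, a 109 x 260 mm plate 4 mm thick along the case's +x rim: 0 shut on the rims, grows as it opens; it starts standing open leaning back at about 1.75 to 2 rad (end stop 2.1). A stiff hinge: it stays where it is left; pushing its free edge takes about 2 N
- lid_hinge (a point): middle of the lid's hinge line, on the case's +x rim, 38 mm above the counter; axes as the case, hinge line along y
- lid_edge (a point): middle of the lid's free edge, 111 mm from the hinge line
- holder_in (a point): centre of the inner floor (5 mm above the counter) of the fixed blue open-topped tongs holder, 46 (x) x 80 (y) mm outside, 36 x 70 mm inside, rim 52 mm above the counter; z up, y along its longer side
- tongs: sprung tongs, 112 mm tall, 120 g, tips down in the holder; two parallel jaws facing along y, sprung apart. Rubber tips (18 mm wide in x, 6 thick, 0 to 24 mm high) are 42 mm apart inside, 54 outside. Orange grip plates (26 mm wide, 62 to 112 mm high) measure 58 mm over their outer faces: squeeze these along y. Origin: midway between the open tips' lower ends, fixed to the +y jaw; z up
- tongs_jaw (a joint): squeeze of the tongs: 0 open (plates 58 mm over all), 0.016 m with a fuse-link between the tips, at most 0.032. Jaws stay parallel: the tips close as far as the plates. Spring 3 N at first touch, plus 0.25 N per mm; let out to 58 mm the tongs fall from the grip
- tape: bystander, to be left in place: black tape roll, 90 mm across, 22 high. Origin: centre of the underside
- carton: bystander, to be left in place: yellow carton 60 x 90 x 45 mm. Origin: centre of the underside
- relay: bystander, to be left in place: white relay 50 x 45 x 40 mm. Origin: centre of the underside
- driver: bystander, to be left in place: screwdriver lying on the counter
- busbar: bystander, to be left in place: copper busbar offcut 20 x 90 x 8 mm. Origin: centre of the underside
- mug: bystander, to be left in place: blue mug, 85 mm high. Origin: centre of the underside

How it is judged:
On the way, in this order (a step that is already met when the one before it is completed fails the run):
1. fuse-link 1 (red) lies in pocket 1, let go by the tongs (x of fuse_red in the frame of pocket1 between -0.012 and 0.012 m and y of fuse_red in the frame of pocket1 between -0.008 and 0.008 m and z of fuse_red in the frame of pocket1 below 0.005 m and angle between fuse_red's own z axis and vertical below 0.15 rad and contact force between fuse_red and tongs below 0.1 N), for 0.2 s.
2. fuse-link 2 (yellow) lies in pocket 2, let go by the tongs (x of fuse_yellow in the frame of pocket2 between -0.012 and 0.012 m and y of fuse_yellow in the frame of pocket2 between -0.008 and 0.008 m and z of fuse_yellow in the frame of pocket2 below 0.005 m and angle between fuse_yellow's own z axis and vertical below 0.15 rad and contact force between fuse_yellow and tongs below 0.1 N), for 0.2 s.
3. fuse-link 3 (green) lies in pocket 3, let go by the tongs (x of fuse_green in the frame of pocket3 between -0.012 and 0.012 m and y of fuse_green in the frame of pocket3 between -0.008 and 0.008 m and z of fuse_green in the frame of pocket3 below 0.005 m and angle between fuse_green's own z axis and vertical below 0.15 rad and contact force between fuse_green and tongs below 0.1 N), for 0.2 s.
4. fuse-link 4 (blue) lies in pocket 4, let go by the tongs (x of fuse_blue in the frame of pocket4 between -0.012 and 0.012 m and y of fuse_blue in the frame of pocket4 between -0.008 and 0.008 m and z of fuse_blue in the frame of pocket4 below 0.005 m and angle between fuse_blue's own z axis and vertical below 0.15 rad and contact force between fuse_blue and tongs below 0.1 N), for 0.2 s.
5. fuse-link 5 (black) lies in pocket 5, let go by the tongs (x of fuse_black in the frame of pocket5 between -0.012 and 0.012 m and y of fuse_black in the frame of pocket5 between -0.008 and 0.008 m and z of fuse_black in the frame of pocket5 below 0.005 m and angle between fuse_black's own z axis and vertical below 0.15 rad and contact force between fuse_black and tongs below 0.1 N), for 0.2 s.
At the end, for the whole second after the job is handed in: Each fuse-link present lies flat and at rest on the floor of its colour's pocket (within 12 mm along, 8 mm across, 5 mm up, 0.15 rad); the tongs stand in the holder (within 20 mm of its centre, 12 mm of its floor, 0.3 rad); the lid is under 0.06 rad (all of step 1 and all of step 2 and all of step 3 and all of step 4 and all of step 5 and linear speed of each of fuse_red, fuse_yellow, fuse_green, fuse_blue, fuse_black, tongs below 0.02 m/s and value of joint lid below 0.06 rad and horizontal distance between tongs and holder_in below 0.02 m and z of tongs in the frame of holder_in below 0.012 m and angle between tongs's own z axis and vertical below 0.3 rad); the robot touches nothing.
It fails at once if the gripper or arm itself touches a fuse-link (only the tongs may) (contact force between any of the fingers, the arm and fuse_red above 0.3 N or contact force between any of the fingers, the arm and fuse_yellow above 0.3 N or contact force between any of the fingers, the arm and fuse_green above 0.3 N or contact force between any of the fingers, the arm and fuse_blue above 0.3 N or contact force between any of the fingers, the arm and fuse_black above 0.3 N).
It fails at once if a bystander on the counter is moved more than 60 mm (distance of any of tape, carton, relay, driver, busbar, mug from where it was at the start of the episode above 0.06 m).
Of fuse_red, fuse_yellow, fuse_green, fuse_blue, fuse_black only 3 to 5 are there at a start; the rules pass over those that are not, and their reading is None.
At some moment in a run one of fuse_red, fuse_yellow, fuse_green, fuse_blue, fuse_black may be knocked a few centimetres aside while the robot is not near it.
It also fails if it takes over 210 s, if anything falls off the work surface, if the arm or the gripper's body presses on something with over 40 N, if the wrist force passes 120 N, or if a joint passes its speed limit or range.

ROBOT

A 7-joint arm with a two-finger parallel gripper is mounted at the origin on the work surface. World frame = base frame: x ahead of the robot, y to its left, z up, the work surface at z = 0. Lengths are in m, angles in rad, forces in N, time in s.
With the tool pointing down it reaches from about 0.4 to 0.85 m from the base axis. Payload 10.4 kg.
Tool frame: the origin (TCP) lies midway between the tips of the shut fingers; the grasp point (between the pads) lies 19 mm behind it; z points along the fingers, x is the direction in which the jaws open and shut, and the axes are right-handed (so a half turn about z gives the same grasp; the last joint's range is limited). The gripper opens to 85 mm and grips with 20 to 120 N. Pads are 22 mm wide; open, the fingers measure 114 mm over their backs; the gripper's body (76 mm by 85 mm) begins 54 mm behind the grasp point. The pads swing forward as they close: fully open they stand 13 mm farther back than shut.
Start: joints at [1.153, 0.332, -0.065, 1.46, 0.022, 1.35, -0.088], TCP at [0.24, -0.577, 0.231] pointing down, gripper open.
Joint ranges: [-2.6, 2.6], [-0.5, 2.12], [-1.47, 1.34], [0.16, 2.42], [-1.27, 4.41], [0.06, 2.06], [-2.6, 2.6]. Speed limits (rad/s): [2.22, 2.22, 2.79, 2.79, 3.14, 3.14, 3.14].

INTERFACE

Orientations are given as a unit quaternion [x, y, z, w].
In Python, from workcell import monitor, eyes, ticket, models gives the robot as it stands.
- The arm moves only by the tool servo_tool, never from a script. Its argument "motion" is a list of rows, each a list of 7 numbers: the opening, from 0 (shut) to 1 (fully open), then the shift along the tool's x, y, z in m, then the turn, a rotation vector about the tool's x, y, z in degrees. In form: [[fingers, tx, ty, tz, rx, ry, rz], ...]. A call has 1 to 20 rows; each row is the pose to reach, as a shift and turn from the pose commanded when the call began, along the tool's axes at that moment; what a row does not reach only later rows make up. A row lasts 1/8 s, in which the tool goes at most 62.5 mm and 10.7 degrees, less where a joint would pass 70% of its speed; a pose out of reach is approached as far as the arm can. A call with a gripper value outside its range is refused whole. The fingers move at their own pace and stop on an object; "grip_force" is the grip in N (left out, the last holds). Time passes only in rows, so rows that repeat a pose let the fingers close. It gives the time, the measured TCP pose, the force and the opening at its end, in the units of the state.
- monitor.get_obs(): the state, without advancing time (a new reading comes with each control period).
- eyes.camera(name): name is "side" or "top" or "wrist"; returns (picture, depth): 420x560x3 uint8, blue, green, red; 420x560 float32, m along the optical axis (not along the pixel's ray), 0 where there is no reading.
- eyes.camera_info(name): a dict with "intrinsics" (3x3 intrinsics, pixels), "k1" (the pictures are not rectified: a ray, as slopes to the right and down, at radius r is drawn at 1 + k1 r^2 times it, then the intrinsics apply), "extrinsics" (4x4, takes a point from world to camera coordinates); the wrist camera has in their place "tool_from_camera" (4x4, takes a point from camera to tool coordinates, whose origin is the TCP and whose axes are the tool frame's). Camera axes: x right, y down, z forward; pixel columns grow to the right and rows downward; lengths in m; the calibration is good to about 2 mm. A picture is of the moment at which its call begins: read the wrist's pose just before it. camera_info takes no time and is no camera call.
- ticket.hand_in(): hands the job in, once; it reports no verdict.
Trained networks look in the newest picture that a camera, given by its name, has taken for a name from the list of things; names that differ only in an ending like _2 or _b are one class to them, and where a whole thing is asked for, a point or a joint stands for the part that bears it (a point fixed in the world has none). Each returns a list of dicts, best first, with "confidence" (0 to 1); they miss things now and then, are a little off and sometimes report something else, mostly with a low value. They report only what shows in the picture. A call takes as long as a camera call.
- models.boxes_of(camera, thing): "point" ([x, y, z] in m, in the coordinates of the camera as it stood for that picture, good to about 4 mm: the middle of the surface that is visible of it).
The state is a dict: "clock": time; "joint_pos": joint angles; "joint_velocities": joint speeds; "tau": joint torques, N m; "position": TCP position; "ee_rot": TCP orientation; "ft_force": force on the tool from outside, world axes, zero at the start; "torque": the same for the moment, N m; "grip_width": opening from 0.0 (shut) to 1.0 (fully open).
Only numpy, scipy, OpenCV 4.12 (cv2) and the standard library are available. Lean on these libraries where they do the work, as an engineer would, in place of code of your own. Each camera call takes 0.05 s, during which the arm holds its last target. There are 200 camera calls.

## Working session

There is one attempt and no reset: what is moved stays moved. The work goes in short steps, Python scripts to look and compute and a tool call to move; the robot and the scene stay as the last step left them, time stands still between calls to the robot, and variables do not carry over. Pictures are saved under pics/ and viewed, about 12 in all and at most 16, crops included, and the job is handed in when it is done.

Besides the shell and the picture viewer there is one more tool, called by a JSON object that holds its "name" and its "arguments". servo_tool: Moves the arm, as the interface text tells. Its arguments: {"type":"object","properties":{"motion":{"type":"array"},"grip_force":{"type":"number"}},"required":["motion"]}

```bash
ls -a; mkdir -p pics; cat > h.py <<'E'
import numpy as np, cv2
from scipy.spatial.transform import Rotation as R
from workcell import monitor, eyes, ticket, models
def T(o=None):
    o=o or monitor.get_obs(); M=np.eye(4); M[:3,:3]=R.from_quat(o['ee_rot']).as_matrix(); M[:3,3]=o['position']; return M
def w_from_c(name,o=None):
    i=eyes.camera_info(name)
    return T(o)@np.array(i['tool_from_camera']) if 'tool_from_camera' in i else np.linalg.inv(np.array(i['extrinsics']))
def rays(name,uv):
    i=eyes.camera_info(name); K=np.array(i['intrinsics']); k=i['k1']
    d=np.array([k,0,0,0,0.]) ; p=cv2.undistortPoints(np.array(uv,float).reshape(-1,1,2),K,d).reshape(-1,2)
    return np.c_[p,np.ones(len(p))]
def cloud(name,depth,W):
    h,w=depth.shape; u,v=np.meshgrid(np.arange(w),np.arange(h))
    r=rays(name,np.c_[u.ravel(),v.ravel()])*depth.reshape(-1,1)
    return (r@W[:3,:3].T+W[:3,3]).reshape(h,w,3)
def find(name,thing,W,n=2):
    return [(round(b['confidence'],2),(W[:3,:3]@np.array(b['point'])+W[:3,3]).round(4).tolist()) for b in models.boxes_of(name,thing)[:n]]
E
python3 - <<'E'
from h import *
print(monitor.get_obs())
for n in('top','side'):
    im,d=eyes.camera(n); cv2.imwrite(f'pics/{n}0.png',im); np.save(f'{n}0.npy',d)
    W=w_from_c(n); print(n,W.round(3).tolist(),eyes.camera_info(n))
    for t in ['fuse_red','fuse_yellow','fuse_green','fuse_blue','fuse_black','case','lid','tongs','holder_in']: print(t,find(n,t,W))
print(eyes.camera_info('wrist'))
E
```

```text
.
..
pics
{'clock': 0.0, 'joint_pos': array([ 1.15338009,  0.33289879, -0.06471299,  1.46094325,  0.02155804,
        1.34992732, -0.08850834]), 'joint_velocities': array([ 0.00202808,  0.0001689 , -0.00020438, -0.00205683, -0.00071184,
       -0.00064039, -0.00025505]), 'tau': array([ 7.52948381e-04, -6.25460243e+01,  4.92977793e-02, -3.91612816e+01,
        1.60701008e-02,  9.91578359e-03,  3.22122241e-05]), 'position': array([ 0.24026389, -0.57655256,  0.23049824]), 'ee_rot': array([ 8.32061399e-01, -5.54683043e-01, -6.23860620e-04, -4.01187836e-04]), 'ft_force': array([-0.23777723,  0.23710932,  0.1004452 ]), 'torque': array([-0.00702266,  0.03154014,  0.05105918]), 'grip_width': 0.9985981494108445}
top [[0.02, -0.995, 0.101, 0.481], [-1.0, -0.019, 0.013, -0.06], [-0.011, -0.101, -0.995, 0.998], [0.0, 0.0, 0.0, 1.0]] {'intrinsics': array([[403.8927363 ,   0.        , 288.68073281],
       [  0.        , 403.8927363 , 215.57573718],
       [  0.        ,   0.        ,   1.        ]]), 'k1': 0.01696440294361885, 'extrinsics': array([[ 0.02008106, -0.99973546, -0.01121427, -0.058668
[... 1592 characters left out ...]
92, 0.2678, 0.102])]
tongs [(0.7, [0.4292, -0.2105, 0.0187]), (0.68, [0.6436, 0.0014, 0.0935])]
holder_in [(0.96, [0.6378, 0.0085, 0.008])]
{'intrinsics': array([[305.43459593,   0.        , 279.03565309],
       [  0.        , 305.43459593, 204.53724627],
       [  0.        ,   0.        ,   1.        ]]), 'k1': 0.0020667101985069546, 'tool_from_camera': array([[ 9.99999978e-01, -1.65398369e-04, -1.29940146e-04,
        -2.00258483e-04],
       [ 1.95065092e-04,  9.60357711e-01,  2.78770568e-01,
        -7.05513352e-02],
       [ 7.86808237e-05, -2.78770587e-01,  9.60357722e-01,
        -1.41125689e-01],
       [ 0.00000000e+00,  0.00000000e+00,  0.00000000e+00,
         1.00000000e+00]])}
```

View pics/top0.png

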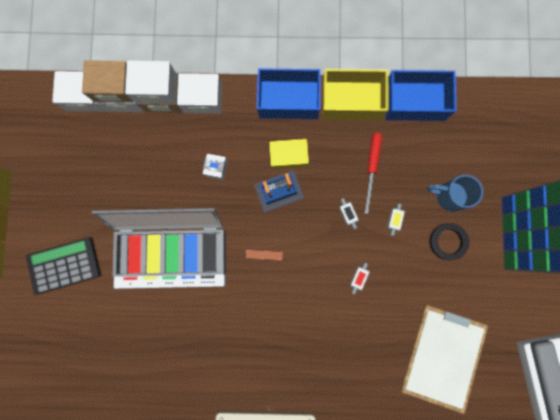

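View pics/side0.png

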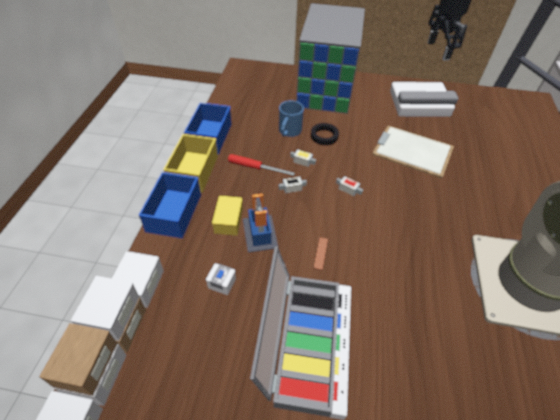

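```bash
cat >> h.py <<'E'
def rect(P):
    (c,s,a)=cv2.minAreaRect((P[:,:2]*1000).astype(np.float32)); 
    if s[0]<s[1]: s=s[::-1]; a+=90
    a=(a+90)%180-90
    return np.round(c,1).tolist(),np.round(s,1).tolist(),round(a,1)
def seg(C,c,r,lo,hi):
    m=(np.linalg.norm(C[...,:2]-np.array(c),axis=2)<r)&(C[...,2]>lo)&(C[...,2]<hi); return C[m]
E
python3 - <<'E'
from h import *
for n in('top','side'):
    d=np.load(f'{n}0.npy'); C=cloud(n,d,w_from_c(n)); C[d==0]=9
    print(n,'table z',np.median(seg(C,(.4,0),.03,-.05,.05)[:,2]))
    for f,c in dict(red=(.435,-.21),yellow=(.58,-.298),black=(.586,-.188)).items():
        P=seg(C,c,.05,.007,.05); Q=P[P[:,2]>.021]; print(f,rect(P),rect(Q),np.percentile(Q[:,2],95).round(4),(Q.mean(0)*1000).round(1))
    P=seg(C,(.64,-.015),.07,.045,.065);print('holder rim',rect(P))
    P=seg(C,(.64,-.015),.07,.07,.14);print('tongs',rect(P),P[:,2].max())
    P=seg(C,(.64,-.015),.07,.105,.14);print('tongs top',len(P),rect(P),P.mean(0))
    P=C[(C[...,0]>.4)&(C[...,0]<.56)&(C[...,1]>.08)&(C[...,1]<.42)&(C[...,2]>.022)&(C[...,2]<.045)];print('case',rect(P))
    P=C[(C[...,0]>.5)&(C[...,0]<.66)&(C[...,1]>.08)&(C[...,1]<.42)&(C[...,2]>.06)&(C[...,2]<.2)];print('lid',P.max(0),P.min(0))
    for z in(.06,.09,.12,.14):
        q=P[abs(P[:,2]-z)<.004]; print(z,len(q),q.mean(0).round(4))
E
```

```text
top table z -0.00025718068053426357
red ([434.6, -218.1], [77.8, 26.3], -23.4) ([434.6, -218.1], [77.8, 26.3], -23.4) 0.0305 [ 434.9 -218.    27.4]
yellow ([576.9, -304.7], [77.6, 26.8], -11.8) ([576.5, -305.2], [74.8, 26.7], -13.1) 0.031 [ 576.4 -304.4   27.5]
black ([586.9, -195.9], [69.4, 55.5], 67.9) ([589.3, -191.7], [77.1, 26.7], 25.0) 0.0312 [ 588.5 -191.4   27.8]
holder rim ([663.7, -12.7], [88.9, 80.1], 21.2)
tongs ([643.6, -20.3], [57.7, 26.6], -69.6) 0.11974565656264635
tongs top 135 ([643.8, -20.2], [57.7, 26.3], -69.6) [ 0.64424293 -0.0218013   0.11368701]
case ([475.1, 262.3], [312.0, 141.5], -87.5)
lid [0.57912843 0.37177287 0.15039106] [0.54377688 0.11003381 0.0600933 ]
0.06 59 [0.5483 0.2407 0.0621]
0.09 156 [0.5559 0.2391 0.09  ]
0.12 168 [0.564  0.2403 0.1201]
0.14 219 [0.5702 0.2371 0.1407]
side table z -0.00016308311376556084
red ([434.4, -216.0], [77.6, 30.2], -24.9) ([434.0, -216.6], [77.4, 29.0], -24.9) 0.0302 [ 433.8 -214.    26.9]
yellow ([577.1, -302.8], [77.6, 28.8], -11.9) ([575.1, -302.4], [72.6, 28.8], -11.9) 0.0302 [ 575.8 -301.3   27. ]
black ([586.7, -195.7], [68.7, 57.7], 68.9) ([588.5, -188.8], [76.9, 30.3], 27.2) 0.0306 [ 588.  -187.8   27. ]
holder rim ([663.4, -11.1], [88.2, 83.4], 20.1)
tongs ([643.9, -17.7], [60.2, 25.6], -70.0) 0.11954458388162847
tongs top 152 ([643.4, -17.9], [60.1, 24.7], -70.0) [ 0.64342538 -0.0172795   0.11305657]
case ([477.2, 237.3], [261.3, 143.1], -88.0)
lid [0.58046479 0.37170883 0.15031608] [0.54294886 0.11058508 0.06021791]
0.06 91 [0.5474 0.2563 0.0622]
0.09 176 [0.5551 0.2594 0.0903]
0.12 209 [0.5633 0.2618 0.1199]
0.14 226 [0.5689 0.2651 0.1401]
```

```bash
cat >> h.py <<'E'
def go(x,y,z,jaw,o=None):
    M=T(o); a=np.radians(jaw); ex=np.array([np.cos(a),np.sin(a),0]); ez=np.array([0,0,-1.]); G=np.c_[ex,np.cross(ez,ex),ez]
    t=M[:3,:3].T@(np.array([x,y,z])-M[:3,3]); r=np.degrees(R.from_matrix(M[:3,:3].T@G).as_rotvec())
    print('go',(x,y,z,jaw),'->',t.round(4).tolist(),r.round(2).tolist(),'rows',max(np.linalg.norm(t)/.0625,np.linalg.norm(r)/10.7).round(1))
E
python3 -c "
from h import *
go(.643,-.019,.23,-70)"
```

```text
go (0.643, -0.019, 0.23, -70) -> [-0.3602, -0.5862, 0.0013] [-0.0, -0.01, 2.62] rows 11.0
```

{"name": "servo_tool", "arguments": {"motion": [[1,-0.36,-0.586,0.001,0,0,2.6],[1,-0.36,-0.586,0.001,0,0,2.6],[1,-0.36,-0.586,0.001,0,0,2.6],[1,-0.36,-0.586,0.001,0,0,2.6],[1,-0.36,-0.586,0.001,0,0,2.6],[1,-0.36,-0.586,0.001,0,0,2.6],[1,-0.36,-0.586,0.001,0,0,2.6],[1,-0.36,-0.586,0.001,0,0,2.6],[1,-0.36,-0.586,0.001,0,0,2.6],[1,-0.36,-0.586,0.001,0,0,2.6],[1,-0.36,-0.586,0.001,0,0,2.6],[1,-0.36,-0.586,0.001,0,0,2.6],[1,-0.36,-0.586,0.001,0,0,2.6],[1,-0.36,-0.586,0.001,0,0,2.6],[1,-0.36,-0.586,0.001,0,0,2.6],[1,-0.36,-0.586,0.001,0,0,2.6]], "grip_force": 30}}

```text
clock: 3.0
position: [0.6427, -0.02, 0.2306]
ee_rot: [0.819, -0.574, 0.0, 0.0]
ft_force: [0.3, 0.9, -0.0]
grip_width: 1.0
```

```bash
python3 - <<'E'
from h import *
o=monitor.get_obs(); print(o['position'],o['joint_pos'].round(2),o['clock']); im,d=eyes.camera('wrist'); cv2.imwrite('pics/w1.png',im)
C=cloud('wrist',d,w_from_c('wrist',o)); C[d==0]=9
for lo,hi in((.107,.125),(.07,.125),(.045,.058)):
    P=seg(C,(.643,-.019),.08,lo,hi); print(lo,len(P),rect(P),(P.mean(0)*1000).round(1),P[:,2].max())
print('table',np.median(C[np.abs(C[...,2])<.01][:,2]))
go(.643,-.019,.075,-70)
E
```

```text
[ 0.64271806 -0.01999529  0.23056802] [ 0.31  0.41 -0.48  1.39  0.19  1.38 -1.39] 3.0
0.107 862 ([643.9, -19.3], [57.9, 25.4], -68.7) [644.7 -20.4 112.8] 0.11744521582445183
0.07 1390 ([643.9, -19.3], [57.9, 25.6], -68.7) [645.7 -19.4 103.3] 0.11744521582445183
0.045 925 ([666.4, -18.2], [111.0, 89.6], 4.1) [651.1 -17.6  50.2] 0.05777808098607645
table -0.001310644809151551
go (0.643, -0.019, 0.075, -70) -> [-0.0007, -0.0005, 0.1555] [-0.01, -0.02, -0.03] rows 2.5
```

View pics/w1.png

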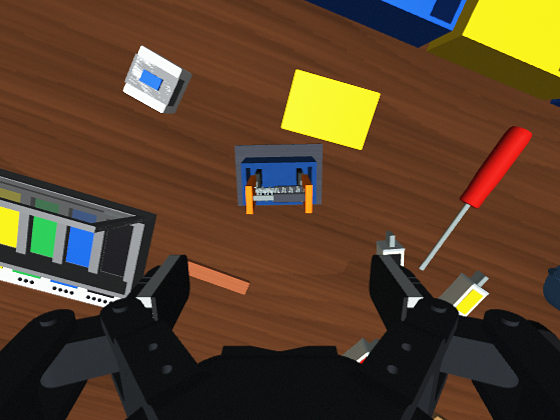

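{"name": "servo_tool", "arguments": {"motion": [[1,-0.0,-0.001,0.06,0,0,-0.5],[1,-0.0,-0.001,0.12,0,0,-0.5],[1,-0.0,-0.001,0.16,0,0,-0.5],[1,-0.0,-0.001,0.16,0,0,-0.5],[1,-0.0,-0.001,0.16,0,0,-0.5],[0.63,-0.0,-0.001,0.16,0,0,-0.5],[0.63,-0.0,-0.001,0.16,0,0,-0.5],[0.63,-0.0,-0.001,0.16,0,0,-0.5],[0.63,-0.0,-0.001,0.16,0,0,-0.5],[0.63,-0.0,-0.001,0.16,0,0,-0.5],[0.63,-0.0,-0.001,0.16,0,0,-0.5],[0.63,-0.0,-0.001,0.16,0,0,-0.5]]}}

```text
clock: 4.55
position: [0.6449, -0.0187, 0.0723]
ee_rot: [0.822, -0.57, 0.001, -0.001]
ft_force: [-0.1, 0.2, 6.7]
grip_width: 0.632
```

```bash
python3 - <<'E'
from h import *
o=monitor.get_obs(); print(o['position'],o['ft_force'],o['grip_width'],o['clock'])
im,d=eyes.camera('wrist'); cv2.imwrite('pics/w2.png',im)
E
```

```text
[ 0.64493428 -0.01869346  0.07228213] [-0.06638276  0.21588918  6.73014903] 0.6319432263865075 4.55
```

View pics/w2.png

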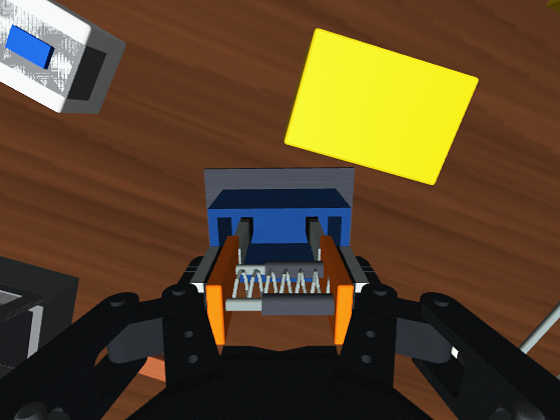

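{"name": "servo_tool", "arguments": {"motion": [[0.63,0,0,-0.05,0,0,0],[0.63,0,0,-0.1,0,0,0],[0.63,0,0,-0.13,0,0,0],[0.63,0,0,-0.13,0,0,0],[0.63,0,0,-0.13,0,0,0]]}}

```text
clock: 5.22
position: [0.6434, -0.019, 0.1996]
ee_rot: [0.822, -0.57, -0.0, 0.0]
ft_force: [-0.4, 0.4, -2.6]
grip_width: 0.627
```

```bash
cat >> h.py <<'E'
FP=dict(red=(.435,-.217),yellow=(.577,-.303),black=(.587,-.192))
def fuses(n='top',FP=FP):
    im,d=eyes.camera(n); C=cloud(n,d,w_from_c(n)); C[d==0]=9
    for f,c in FP.items():
        P=seg(C,c,.055,.0205,.045); 
        if len(P)>20: print(f,len(P),rect(P),'full',rect(seg(C,c,.055,.007,.05)))
        else: print(f,len(P),find(n,'fuse_'+f,w_from_c(n)))
    return im,d,C
E
python3 - <<'E'
from h import *
o=monitor.get_obs(); print(o['position'],o['ft_force'],o['grip_width'],o['clock'])
fuses('top');fuses('side')
go(.435,-.217,.2,-114); go(.435,-.217,.081,-114)
E
```

```text
[ 0.64337573 -0.01901583  0.19958844] [-0.41387677  0.4369938  -2.62984197] 0.6267853550990283 5.225
red 253 ([434.5, -218.4], [77.8, 26.2], -23.5) full ([434.5, -218.4], [77.8, 26.4], -23.2)
yellow 253 ([577.3, -305.3], [76.7, 26.2], -13.5) full ([576.7, -305.2], [77.9, 26.3], -13.8)
black 241 ([589.0, -191.6], [76.9, 26.6], 23.6) full ([587.4, -203.8], [69.6, 67.4], 84.7)
red 169 ([434.6, -216.3], [77.8, 29.1], -25.3) full ([434.2, -216.2], [78.6, 29.1], -25.3)
yellow 142 ([576.5, -303.1], [76.6, 32.8], -14.0) full ([576.6, -303.1], [76.6, 32.8], -14.0)
black 169 ([588.8, -189.5], [77.7, 28.8], 24.7) full ([587.8, -200.5], [69.1, 68.4], -6.8)
go (0.435, -0.217, 0.2, -114) -> [0.1125, 0.2643, -0.0006] [0.13, -0.01, 44.52] rows 4.6
go (0.435, -0.217, 0.081, -114) -> [0.1126, 0.2641, 0.1184] [0.13, -0.01, 44.52] rows 5.0
```

{"name": "servo_tool", "arguments": {"motion": [[0.63,0.113,0.265,0,0.1,0,44.6],[0.63,0.113,0.265,0,0.1,0,44.6],[0.63,0.113,0.265,0,0.1,0,44.6],[0.63,0.113,0.265,0,0.1,0,44.6],[0.63,0.113,0.265,0,0.1,0,44.6],[0.63,0.113,0.265,0,0.1,0,44.6],[0.63,0.113,0.265,0.05,0.1,0,44.6],[0.63,0.113,0.265,0.06,0.1,0,44.6],[0.63,0.113,0.265,0.06,0.1,0,44.6],[0.63,0.113,0.265,0.06,0.1,0,44.6]]}}

```text
clock: 6.58
position: [0.4363, -0.2176, 0.1417]
ee_rot: [-0.544, 0.839, -0.001, 0.001]
ft_force: [0.3, 0.5, -0.3]
grip_width: 0.629
```

```bash
cat >> h.py <<'E'
def wlook(name,c,r=.06):
    o=monitor.get_obs(); print(o['position'].round(4),o['ft_force'].round(1),round(o['grip_width'],3),o['clock']); im,d=eyes.camera('wrist'); cv2.imwrite(f'pics/{name}.png',im)
    C=cloud('wrist',d,w_from_c('wrist',o)); C[d==0]=9
    P=seg(C,c,r,.0205,.036); print(len(P), rect(P) if len(P) else '')
    return o,im,d,C
E
python3 - <<'E'
from h import *
wlook('w3',(.4345,-.2177)); go(.4345,-.2177,.081,-114)
E
```

```text
[ 0.4363 -0.2176  0.1417] [ 0.3  0.5 -0.3] 0.629 6.575
1707 ([433.4, -218.2], [77.7, 26.2], -23.2)
go (0.4345, -0.2177, 0.081, -114) -> [0.0007, 0.0018, 0.0607] [-0.21, 0.03, -0.06] rows 1.0
```

View pics/w3.png

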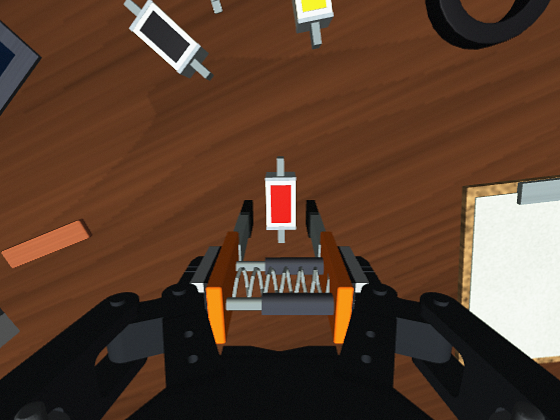

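{"name": "servo_tool", "arguments": {"motion": [[0.63,0.0015,0.002,0.03,-0.2,0,-0.8],[0.63,0.0015,0.002,0.0607,-0.2,0,-0.8],[0.63,0.0015,0.002,0.0607,-0.2,0,-0.8],[0.63,0.0015,0.002,0.0607,-0.2,0,-0.8],[0.43,0.0015,0.002,0.0607,-0.2,0,-0.8],[0.43,0.0015,0.002,0.0607,-0.2,0,-0.8],[0.43,0.0015,0.002,0.0607,-0.2,0,-0.8],[0.43,0.0015,0.002,0.0607,-0.2,0,-0.8],[0.43,0.0015,0.002,0.0607,-0.2,0,-0.8],[0.43,0.0015,0.002,0.0607,-0.2,0,-0.8]]}}

```text
clock: 7.88
position: [0.4341, -0.2187, 0.0814]
ee_rot: [-0.55, 0.835, -0.0, 0.0]
ft_force: [-0.9, 0.3, 7.2]
grip_width: 0.48
```

{"name": "servo_tool", "arguments": {"motion": [[0.43,0,0,-0.05,0,0,0],[0.43,0,0,-0.1,0,0,0],[0.43,0,0,-0.12,0,0,0],[0.43,0,0,-0.12,0,0,0],[0.43,0,0,-0.12,0,0,0]]}}

```text
clock: 8.5
position: [0.4325, -0.2181, 0.1985]
ee_rot: [-0.55, 0.835, 0.002, -0.001]
ft_force: [0.5, 0.2, -2.7]
grip_width: 0.477
```

```bash
python3 - <<'E'
from h import *
o,im,d,C=wlook('w4',(.4345,-.2177)); P=seg(C,(o['position'][0],o['position'][1]),.06,.05,.18)
# case estimate from top
d=np.load('top0.npy')
for n in('top','side'):
    im,d=eyes.camera(n); C=cloud(n,d,w_from_c(n)); C[d==0]=9
    P=C[(C[...,0]>.36)&(C[...,0]<.515)&(C[...,1]>.05)&(C[...,1]<.45)&(C[...,2]>.022)&(C[...,2]<.036)]
    P=P[np.abs(P[:,1]-.24)<.16]; print(n,'ledge-ish',rect(P))
    cv2.imwrite(f'pics/{n}1.png',im)
go(.48,.2,.21,-88)
E
```

```text
[ 0.4325 -0.2181  0.1985] [ 0.5  0.2 -2.7] 0.477 8.5
0 
top ledge-ish ([461.8, 235.9], [260.6, 112.0], -87.9)
side ledge-ish ([461.7, 237.2], [261.7, 113.6], -88.4)
go (0.48, 0.2, 0.21, -88) -> [-0.4028, 0.1216, -0.0108] [0.21, 0.09, -25.27] rows 6.7
```

View pics/w4.png

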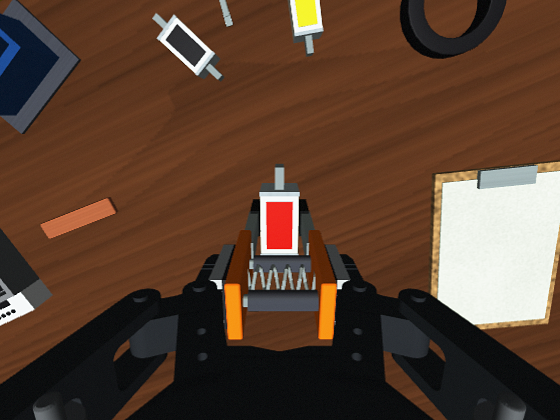

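```bash
python3 -c "
from h import *
go(.483,.328,.21,-88)"
```

```text
go (0.483, 0.328, 0.21, -88) -> [-0.5216, 0.1694, -0.0105] [0.21, 0.09, -25.27] rows 8.8
```

{"name": "servo_tool", "arguments": {"motion": [[0.43,-0.522,0.17,-0.01,0.2,0.1,-25.3],[0.43,-0.522,0.17,-0.01,0.2,0.1,-25.3],[0.43,-0.522,0.17,-0.01,0.2,0.1,-25.3],[0.43,-0.522,0.17,-0.01,0.2,0.1,-25.3],[0.43,-0.522,0.17,-0.01,0.2,0.1,-25.3],[0.43,-0.522,0.17,-0.01,0.2,0.1,-25.3],[0.43,-0.522,0.17,-0.01,0.2,0.1,-25.3],[0.43,-0.522,0.17,-0.01,0.2,0.1,-25.3],[0.43,-0.522,0.17,-0.01,0.2,0.1,-25.3],[0.43,-0.522,0.17,-0.01,0.2,0.1,-25.3],[0.43,-0.522,0.17,-0.01,0.2,0.1,-25.3],[0.43,-0.522,0.17,-0.01,0.2,0.1,-25.3],[0.43,-0.522,0.17,-0.01,0.2,0.1,-25.3]]}}

```text
clock: 10.28
position: [0.4837, 0.3271, 0.2103]
ee_rot: [0.719, -0.695, 0.001, -0.0]
ft_force: [0.6, -0.1, -2.4]
grip_width: 0.478
```

```bash
cat >> h.py <<'E'
HSV={'red':[(0,10),(170,180)],'yellow':[(22,35)],'green':[(45,80)],'blue':[(100,125)]}
def cmask(im,c):
    h=cv2.cvtColor(im,cv2.COLOR_BGR2HSV)
    if c=='black': return (h[...,2]<60)
    return np.any([(h[...,0]>=a)&(h[...,0]<=b) for a,b in HSV[c]],axis=0)&(h[...,1]>140)&(h[...,2]>90)
def held(o,im,d,c,C):
    "plate of held fuse in tool frame (mm)"
    Q=(C-o['position'])@T(o)[:3,:3]
    m=cmask(im,c)&(d>0)&(np.abs(Q[...,0])<.02)&(np.abs(Q[...,1])<.04)&(Q[...,2]<.055)&(Q[...,2]>.02)
    q=Q[m]; print('held plate tool mm',len(q),(q.mean(0)*1000).round(1),(q.min(0)*1000).round(1),(q.max(0)*1000).round(1))
    if len(q)>5: print(rect(q))
E
python3 - <<'E'
from h import *
o,im,d,C=wlook('w5',(.4345,-.2177)); held(o,im,d,'red',C)
for c in HSV:
    m=cmask(im,c)&(d>0)&(np.abs(C[...,2]-.004)<.006); P=C[m]
    if len(P)>50: print(c,len(P),(P.mean(0)*1000).round(1),rect(P))
m=(C[...,2]>.034)&(C[...,2]<.042)&(C[...,0]>.39)&(C[...,0]<.56)&(C[...,1]>.05); print('rim',rect(C[m]))
m=(C[...,2]>.026)&(C[...,2]<.032)&(C[...,0]>.39)&(C[...,0]<.44)&(C[...,1]>.05); print('ledge',rect(C[m]))
print('front rim x',C[(C[...,2]>.034)&(C[...,2]<.042)&(C[...,0]>.41)&(C[...,0]<.46)&(C[...,1]>.2)&(C[...,1]<.3)].mean(0))
E
```

```text
[0.4837 0.3271 0.2103] [ 0.6 -0.1 -2.4] 0.478 10.275
0 
held plate tool mm 1099 [-0.1  0.8 54. ] [ -8.5 -15.8  51.8] [ 8.2 17.9 55. ]
([-0.1, 1.1], [33.7, 16.7], -89.7)
red 1116 [491.4 301.9   2.6] ([389.9, 319.0], [741.2, 539.4], -86.5)
yellow 2199 [480.4 324.4   3.3] ([471.8, 461.1], [389.0, 90.0], -87.0)
green 2041 [484.6 237.6   3.2] ([482.7, 237.3], [89.5, 31.9], 2.3)
blue 2009 [485.9 190.9   3.2] ([484.1, 190.4], [89.7, 32.0], 2.2)
rim ([486.4, 237.8], [260.6, 112.3], -87.9)
ledge ([421.4, 228.4], [246.0, 33.3], -87.9)
front rim x [0.43402833 0.2397447  0.03650423]
```

View pics/w5.png

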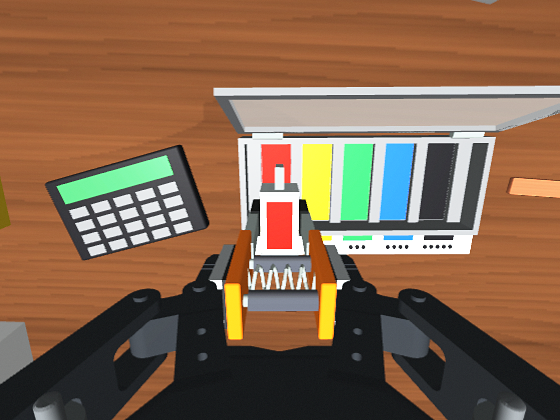

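```bash
python3 -c "
from h import *
go(.4823,.3289,.0845,-87.9)"
```

```text
go (0.4823, 0.3289, 0.0845, -87.9) -> [-0.0017, 0.0015, 0.1259] [-0.12, -0.09, -0.16] rows 2.0
```

{"name": "servo_tool", "arguments": {"motion": [[0.43,-0.0017,0.0015,0.05,-0.1,-0.1,0],[0.43,-0.0017,0.0015,0.085,-0.1,-0.1,0],[0.43,-0.0017,0.0015,0.1,-0.1,-0.1,0],[0.43,-0.0017,0.0015,0.1,-0.1,-0.1,0],[0.43,-0.0017,0.0015,0.1,-0.1,-0.1,0]]}}

```text
clock: 10.95
position: [0.4826, 0.3305, 0.1119]
ee_rot: [0.719, -0.695, -0.0, -0.001]
ft_force: [0.3, 0.3, -1.7]
grip_width: 0.478
```

```bash
python3 -c "
from h import *
go(.4823,.3289,.0845,-87.9)"
```

```text
go (0.4823, 0.3289, 0.0845, -87.9) -> [0.0016, 0.0004, 0.0274] [-0.11, 0.1, -0.09] rows 0.4
```

{"name": "servo_tool", "arguments": {"motion": [[0.43,0.0012,0.0003,0.015,0,0,0],[0.43,0.0012,0.0003,0.022,0,0,0],[0.43,0.0012,0.0003,0.027,0,0,0],[0.43,0.0012,0.0003,0.027,0,0,0],[0.43,0.0012,0.0003,0.027,0,0,0]]}}

```text
clock: 11.58
position: [0.482, 0.3286, 0.0843]
ee_rot: [0.719, -0.695, 0.0, -0.0]
ft_force: [-1.9, -5.4, 10.4]
grip_width: 0.482
```

{"name": "servo_tool", "arguments": {"motion": [[0.63,0,0,0,0,0,0],[0.63,0,0,0,0,0,0],[0.63,0,0,0,0,0,0],[0.63,0,0,0,0,0,0],[0.63,0,0,0,0,0,0]]}}

```text
clock: 12.2
position: [0.4815, 0.3287, 0.0832]
ee_rot: [0.719, -0.695, -0.0, -0.0]
ft_force: [0.6, -0.6, -1.4]
grip_width: 0.63
```

{"name": "servo_tool", "arguments": {"motion": [[0.63,0,0,-0.03,0,0,0],[0.63,0,0,-0.09,0,0,0],[0.63,0,0,-0.12,0,0,0],[0.63,0,0,-0.12,0,0,0],[0.63,0,0,-0.12,0,0,0]]}}

```text
clock: 12.82
position: [0.4813, 0.3282, 0.2022]
ee_rot: [0.719, -0.695, -0.0, 0.0]
ft_force: [0.4, -0.3, -2.2]
grip_width: 0.63
```

```bash
cat >> h.py <<'E'
CC=np.array([.4847,.2370]); CY=np.radians(2.1)
def pk(k):
    return CC+(3-k)*.046*np.array([-np.sin(CY),np.cos(CY)])
def placed(o,im,d,C,k):
    p=pk(k); P=seg(C,p,.05,.023,.045); Rz=np.array([[np.cos(CY),np.sin(CY)],[-np.sin(CY),np.cos(CY)]])
    q=P.copy(); q[:,:2]=(P[:,:2]-p)@Rz.T; q=q[np.abs(q[:,1])<.021]; q=q[np.abs(q[:,0])<.042]
    print('placed',k,len(q),rect(q),'z',(np.percentile(q[:,2],[5,50,95])*1000).round(1))
E
python3 - <<'E'
from h import *
o,im,d,C=wlook('w6',(.4345,-.2177)); placed(o,im,d,C,1)
for c in('yellow','blue','green'):
    m=cmask(im,c)&(d>0)&(np.abs(C[...,2]-.004)<.006)&(C[...,0]>.43)&(C[...,0]<.54)&(C[...,1]<.36); P=C[m]
    if len(P)>50: print(c,len(P),(P.mean(0)*1000).round(1),rect(P))
fuses('top')
Q=(C-o['position'])@T(o)[:3,:3]; m=(d>0)&(np.abs(Q[...,0])<.035)&(np.abs(Q[...,1])<.02)&(Q[...,2]<.085)&(Q[...,2]>.0); q=Q[m]; print('tongs low',(np.percentile(q,[1,50,99],axis=0)*1000).round(1))
go(.577,-.305,.2,-102); 
E
```

```text
[0.4813 0.3282 0.2022] [ 0.4 -0.3 -2.2] 0.63 12.825
0 
placed 1 1264 ([-0.7, -0.7], [76.6, 26.0], -0.8) z [24.4 30.8 32.3]
yellow 1987 [487.  283.4   3.2] ([481.1, 283.6], [89.6, 33.2], 2.2)
blue 2111 [486.1 190.9   3.2] ([484.2, 190.7], [89.8, 32.0], 1.9)
green 2132 [484.9 237.5   3.2] ([483.4, 237.4], [88.1, 31.9], 2.0)
red 0 [(0.23, [0.5023, 0.2332, 0.0304])]
yellow 254 ([577.3, -305.4], [76.5, 26.8], -14.5) full ([576.6, -305.1], [78.2, 27.0], -14.4)
black 244 ([589.2, -191.6], [77.1, 26.4], 24.3) full ([587.5, -203.7], [70.2, 67.7], 84.8)
tongs low [[-25.6 -13.7   0.3]
 [-18.6  -8.4  31.5]
 [ 25.9   5.5  67.2]]
go (0.577, -0.305, 0.2, -102) -> [0.6361, -0.0735, 0.0019] [0.12, -0.04, 14.02] rows 10.2
```

View pics/w6.png

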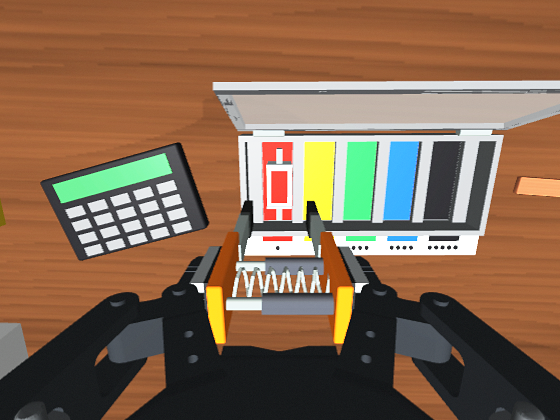

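{"name": "servo_tool", "arguments": {"motion": [[0.63,0.636,-0.0735,0.002,0.1,0,16],[0.63,0.636,-0.0735,0.002,0.1,0,16],[0.63,0.636,-0.0735,0.002,0.1,0,16],[0.63,0.636,-0.0735,0.002,0.1,0,16],[0.63,0.636,-0.0735,0.002,0.1,0,16],[0.63,0.636,-0.0735,0.002,0.1,0,16],[0.63,0.636,-0.0735,0.002,0.1,0,16],[0.63,0.636,-0.0735,0.002,0.1,0,16],[0.63,0.636,-0.0735,0.002,0.1,0,16],[0.63,0.636,-0.0735,0.002,0.1,0,16],[0.63,0.636,-0.0735,0.002,0.1,0,16],[0.63,0.636,-0.0735,0.002,0.1,0,16],[0.63,0.636,-0.0735,0.03,0.1,0,16],[0.63,0.636,-0.0735,0.06,0.1,0,16],[0.63,0.636,-0.0735,0.06,0.1,0,16],[0.63,0.636,-0.0735,0.06,0.1,0,16],[0.63,0.636,-0.0735,0.06,0.1,0,16]]}}

```text
clock: 15.1
position: [0.5784, -0.3041, 0.1446]
ee_rot: [-0.616, 0.788, -0.001, 0.001]
ft_force: [-0.7, 0.4, -1.0]
grip_width: 0.631
```

```bash
python3 -c "
from h import *
wlook('w7',(.577,-.305));go(.577,-.305,.081,-104)"
```

```text
[ 0.5784 -0.3041  0.1446] [-0.7  0.4 -1. ] 0.631 15.1
1667 ([576.6, -305.5], [76.3, 26.2], -13.7)
go (0.577, -0.305, 0.081, -104) -> [0.001, 0.0012, 0.0633] [-0.2, 0.03, 0.04] rows 1.0
```

{"name": "servo_tool", "arguments": {"motion": [[0.63,0.0013,0.0015,0.03,-0.2,0,-0.2],[0.63,0.0013,0.0015,0.0625,-0.2,0,-0.2],[0.63,0.0013,0.0015,0.0625,-0.2,0,-0.2],[0.63,0.0013,0.0015,0.0625,-0.2,0,-0.2],[0.43,0.0013,0.0015,0.0625,-0.2,0,-0.2],[0.43,0.0013,0.0015,0.0625,-0.2,0,-0.2],[0.43,0.0013,0.0015,0.0625,-0.2,0,-0.2],[0.43,0.0013,0.0015,0.0625,-0.2,0,-0.2],[0.43,0.0013,0.0015,0.0625,-0.2,0,-0.2],[0.43,0.0013,0.0015,0.0625,-0.2,0,-0.2]]}}

```text
clock: 16.4
position: [0.577, -0.3057, 0.0824]
ee_rot: [-0.617, 0.787, -0.0, 0.0]
ft_force: [-0.2, 0.9, 7.5]
grip_width: 0.475
```

{"name": "servo_tool", "arguments": {"motion": [[0.43,0,0,-0.05,0,0,0],[0.43,0,0,-0.1,0,0,0],[0.43,0,0,-0.12,0,0,0],[0.43,0,0,-0.12,0,0,0],[0.43,0,0,-0.12,0,0,0]]}}

```text
clock: 17.02
position: [0.5751, -0.3051, 0.198]
ee_rot: [-0.617, 0.787, 0.002, -0.001]
ft_force: [0.6, -0.1, -2.2]
grip_width: 0.483
```

```bash
python3 -c "
from h import *
o,im,d,C=wlook('w8',(.577,-.305));held(o,im,d,'yellow',C);p=pk(2);print(p);go(p[0]+.001,p[1],.2,-87.9)"
```

```text
[ 0.5751 -0.3051  0.198 ] [ 0.6 -0.1 -2.2] 0.483 17.025
0 
held plate tool mm 486 [ 0.   0.4 54.6] [ -8.4 -15.7  53.3] [ 8.2 17.3 55. ]
([-0.0, 0.8], [33.0, 16.6], -89.6)
[0.48301439 0.28296911]
go (np.float64(0.4840143893994984), np.float64(0.2829691061138182), 0.2, -87.9) -> [-0.5494, 0.2285, -0.0] [0.3, 0.13, -15.88] rows 9.5
```

{"name": "servo_tool", "arguments": {"motion": [[0.43,-0.549,0.2285,0,0.3,0.1,-15.9],[0.43,-0.549,0.2285,0,0.3,0.1,-15.9],[0.43,-0.549,0.2285,0,0.3,0.1,-15.9],[0.43,-0.549,0.2285,0,0.3,0.1,-15.9],[0.43,-0.549,0.2285,0,0.3,0.1,-15.9],[0.43,-0.549,0.2285,0,0.3,0.1,-15.9],[0.43,-0.549,0.2285,0,0.3,0.1,-15.9],[0.43,-0.549,0.2285,0,0.3,0.1,-15.9],[0.43,-0.549,0.2285,0,0.3,0.1,-15.9],[0.43,-0.549,0.2285,0,0.3,0.1,-15.9],[0.43,-0.549,0.2285,0,0.3,0.1,-15.9],[0.43,-0.549,0.2285,0,0.3,0.1,-15.9],[0.43,-0.549,0.2285,0,0.3,0.1,-15.9],[0.43,-0.549,0.2285,0.04,0.3,0.1,-15.9],[0.43,-0.549,0.2285,0.08,0.3,0.1,-15.9],[0.43,-0.549,0.2285,0.08,0.3,0.1,-15.9],[0.43,-0.549,0.2285,0.08,0.3,0.1,-15.9],[0.43,-0.549,0.2285,0.08,0.3,0.1,-15.9]]}}

```text
clock: 19.32
position: [0.4858, 0.2828, 0.1232]
ee_rot: [0.72, -0.694, 0.002, -0.002]
ft_force: [-0.0, 0.2, -2.3]
grip_width: 0.477
```

```bash
python3 -c "
from h import *
p=pk(2);go(p[0]+.001,p[1],.0855,-87.9)"
```

```text
go (np.float64(0.4840143893994984), np.float64(0.2829691061138182), 0.0855, -87.9) -> [-0.0002, 0.002, 0.0376] [-0.33, -0.0, -0.01] rows 0.6
```

{"name": "servo_tool", "arguments": {"motion": [[0.43,0,0.0018,0.02,-0.3,0,0],[0.43,0,0.0018,0.03,-0.3,0,0],[0.43,0,0.0018,0.037,-0.3,0,0],[0.43,0,0.0018,0.037,-0.3,0,0],[0.43,0,0.0018,0.037,-0.3,0,0]]}}

```text
clock: 19.95
position: [0.4834, 0.282, 0.0844]
ee_rot: [0.72, -0.694, 0.0, 0.001]
ft_force: [-0.5, -2.8, 4.9]
grip_width: 0.476
```

{"name": "servo_tool", "arguments": {"motion": [[0.63,0,0,0,0,0,0],[0.63,0,0,0,0,0,0],[0.63,0,0,0,0,0,0],[0.63,0,0,0,0,0,0],[0.63,0,0,0,0,0,0]]}}

```text
clock: 20.58
position: [0.483, 0.2822, 0.0842]
ee_rot: [0.72, -0.694, -0.0, 0.001]
ft_force: [0.0, 0.7, -1.2]
grip_width: 0.627
```

{"name": "servo_tool", "arguments": {"motion": [[0.63,0,0,-0.03,0,0,0],[0.63,0,0,-0.09,0,0,0],[0.63,0,0,-0.12,0,0,0],[0.63,0,0,-0.12,0,0,0],[0.63,0,0,-0.12,0,0,0]]}}

```text
clock: 21.2
position: [0.483, 0.282, 0.2033]
ee_rot: [0.72, -0.694, -0.0, 0.002]
ft_force: [-0.2, -0.8, -1.8]
grip_width: 0.632
```

```bash
python3 - <<'E'
from h import *
o,im,d,C=wlook('w9',(.4345,-.2177)); placed(o,im,d,C,1); placed(o,im,d,C,2)
fuses('top')
Q=(C-o['position'])@T(o)[:3,:3]; m=(d>0)&(np.abs(Q[...,0])<.035)&(np.abs(Q[...,1])<.02)&(Q[...,2]<.085)&(Q[...,2]>.0); q=Q[m]; print('tongs low',(np.percentile(q,[1,50,99],axis=0)*1000).round(1))
go(.588,-.191,.2,-66); 
E
```

```text
[0.483  0.282  0.2033] [-0.2 -0.8 -1.8] 0.632 21.2
0 
placed 1 1232 ([-0.9, -1.0], [77.9, 26.4], -0.8) z [24.3 30.8 32.2]
placed 2 1255 ([-2.0, -2.0], [78.2, 25.9], 0.8) z [24.4 30.8 32.3]
red 0 [(0.64, [0.4661, 0.3239, 0.0254])]
yellow 0 [(0.9, [0.4842, 0.2758, 0.0331])]
black 244 ([589.1, -191.6], [77.0, 26.5], 24.7) full ([587.5, -203.4], [69.6, 67.8], 84.7)
tongs low [[-25.5 -13.7   0.4]
 [-18.7  -8.4  32. ]
 [ 25.9   5.6  67.6]]
go (0.588, -0.191, 0.2, -66) -> [0.4767, -0.0875, 0.0036] [0.23, -0.05, -21.87] rows 7.8
```

{"name": "servo_tool", "arguments": {"motion": [[0.63,0.477,-0.088,0.003,0.2,0,-22.5],[0.63,0.477,-0.088,0.003,0.2,0,-22.5],[0.63,0.477,-0.088,0.003,0.2,0,-22.5],[0.63,0.477,-0.088,0.003,0.2,0,-22.5],[0.63,0.477,-0.088,0.003,0.2,0,-22.5],[0.63,0.477,-0.088,0.003,0.2,0,-22.5],[0.63,0.477,-0.088,0.003,0.2,0,-22.5],[0.63,0.477,-0.088,0.003,0.2,0,-22.5],[0.63,0.477,-0.088,0.003,0.2,0,-22.5],[0.63,0.477,-0.088,0.003,0.2,0,-22.5],[0.63,0.477,-0.088,0.03,0.2,0,-22.5],[0.63,0.477,-0.088,0.06,0.2,0,-22.5],[0.63,0.477,-0.088,0.06,0.2,0,-22.5],[0.63,0.477,-0.088,0.06,0.2,0,-22.5],[0.63,0.477,-0.088,0.06,0.2,0,-22.5]]}}

```text
clock: 23.28
position: [0.5895, -0.1909, 0.1461]
ee_rot: [0.842, -0.54, 0.002, -0.0]
ft_force: [0.5, -0.2, -1.2]
grip_width: 0.634
```

```bash
python3 -c "
from h import *
wlook('w10',(.5885,-.191),.045);go(.5885,-.191,.081,-65.5)"
```

```text
[ 0.5895 -0.1909  0.1461] [ 0.5 -0.2 -1.2] 0.634 23.275
1652 ([588.8, -191.1], [76.8, 26.3], 23.9)
go (0.5885, -0.191, 0.081, -65.5) -> [-0.0006, 0.001, 0.0649] [-0.14, -0.13, 0.13] rows 1.0
```

View pics/w10.png

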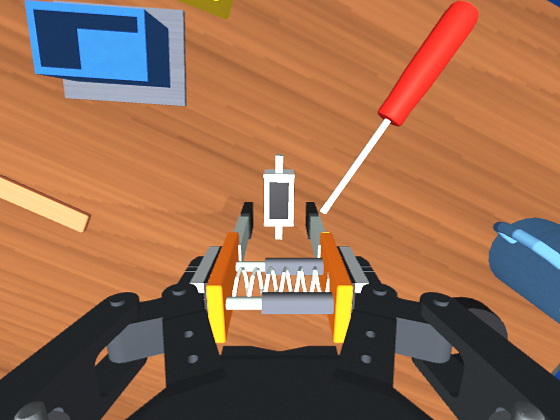

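{"name": "servo_tool", "arguments": {"motion": [[0.63,-0.0003,0.0007,0.03,-0.1,-0.1,0.5],[0.63,-0.0003,0.0007,0.064,-0.1,-0.1,0.5],[0.63,-0.0003,0.0007,0.064,-0.1,-0.1,0.5],[0.63,-0.0003,0.0007,0.064,-0.1,-0.1,0.5],[0.43,-0.0003,0.0007,0.064,-0.1,-0.1,0.5],[0.43,-0.0003,0.0007,0.064,-0.1,-0.1,0.5],[0.43,-0.0003,0.0007,0.064,-0.1,-0.1,0.5],[0.43,-0.0003,0.0007,0.064,-0.1,-0.1,0.5],[0.43,-0.0003,0.0007,0.064,-0.1,-0.1,0.5],[0.43,-0.0003,0.0007,0.064,-0.1,-0.1,0.5]]}}

```text
clock: 24.58
position: [0.5893, -0.1914, 0.0826]
ee_rot: [0.839, -0.544, 0.001, -0.0]
ft_force: [-0.8, 0.3, 7.0]
grip_width: 0.476
```

{"name": "servo_tool", "arguments": {"motion": [[0.43,0,0,-0.05,0,0,0],[0.43,0,0,-0.1,0,0,0],[0.43,0,0,-0.12,0,0,0],[0.43,0,0,-0.12,0,0,0],[0.43,0,0,-0.12,0,0,0]]}}

```text
clock: 25.2
position: [0.5872, -0.1912, 0.1984]
ee_rot: [0.839, -0.544, -0.002, 0.001]
ft_force: [-0.3, -0.1, -2.5]
grip_width: 0.477
```

```bash
python3 -c "
from h import *
o,im,d,C=wlook('w11',(.577,-.305));
Q=(C-o['position'])@T(o)[:3,:3]; q=Q[(np.abs(Q[...,0])<.012)&(np.abs(Q[...,1])<.045)&(Q[...,2]>.045)&(Q[...,2]<.075)]; print(len(q),rect(q))
p=pk(5);print(p);go(p[0]+.001,p[1],.2,-87.9)"
```

```text
[ 0.5872 -0.1912  0.1984] [-0.3 -0.1 -2.5] 0.477 25.2
0 
2669 ([0.0, -7.2], [62.8, 24.0], -89.8)
[0.48807122 0.14506179]
go (np.float64(0.4890712212010032), np.float64(0.14506178777236362), 0.2, -87.9) -> [-0.3469, -0.0478, -0.0008] [0.21, 0.14, 22.02] rows 5.6
```

{"name": "servo_tool", "arguments": {"motion": [[0.43,-0.347,-0.048,0,0.2,0.1,22],[0.43,-0.347,-0.048,0,0.2,0.1,22],[0.43,-0.347,-0.048,0,0.2,0.1,22],[0.43,-0.347,-0.048,0,0.2,0.1,22],[0.43,-0.347,-0.048,0,0.2,0.1,22],[0.43,-0.347,-0.048,0,0.2,0.1,22],[0.43,-0.347,-0.048,0,0.2,0.1,22],[0.43,-0.347,-0.048,0,0.2,0.1,22],[0.43,-0.347,-0.048,0,0.2,0.1,22],[0.43,-0.347,-0.048,0,0.2,0.1,22],[0.43,-0.347,-0.048,0.04,0.2,0.1,22],[0.43,-0.347,-0.048,0.08,0.2,0.1,22],[0.43,-0.347,-0.048,0.08,0.2,0.1,22],[0.43,-0.347,-0.048,0.08,0.2,0.1,22],[0.43,-0.347,-0.048,0.08,0.2,0.1,22]]}}

```text
clock: 27.12
position: [0.4912, 0.1454, 0.1226]
ee_rot: [0.72, -0.694, 0.002, -0.002]
ft_force: [-0.5, -0.0, -2.2]
grip_width: 0.478
```

```bash
python3 -c "
from h import *
p=pk(5);go(p[0]+.001,p[1],.0855,-87.9)"
```

```text
go (np.float64(0.4890712212010032), np.float64(0.14506178777236362), 0.0855, -87.9) -> [0.0002, 0.0023, 0.0371] [-0.31, -0.01, 0.01] rows 0.6
```

{"name": "servo_tool", "arguments": {"motion": [[0.43,-0.001,0.0008,0.02,-0.3,0,0],[0.43,-0.001,0.0008,0.03,-0.3,0,0],[0.43,-0.001,0.0008,0.0365,-0.3,0,0],[0.43,-0.001,0.0008,0.0365,-0.3,0,0],[0.43,-0.001,0.0008,0.0365,-0.3,0,0],[0.63,-0.001,0.0008,0.0365,-0.3,0,0],[0.63,-0.001,0.0008,0.0365,-0.3,0,0],[0.63,-0.001,0.0008,0.0365,-0.3,0,0],[0.63,-0.001,0.0008,0.0365,-0.3,0,0],[0.63,-0.001,0.0008,0.0365,-0.3,0,0]]}}

```text
clock: 28.38
position: [0.4893, 0.1461, 0.0843]
ee_rot: [0.72, -0.694, -0.001, 0.001]
ft_force: [-0.4, -0.5, -1.7]
grip_width: 0.626
```

{"name": "servo_tool", "arguments": {"motion": [[0.63,0,0,-0.03,0,0,0],[0.63,0,0,-0.09,0,0,0],[0.63,0,0,-0.12,0,0,0],[0.63,0,0,-0.12,0,0,0],[0.63,0,0,-0.12,0,0,0]]}}

```text
clock: 29.0
position: [0.4893, 0.1459, 0.2034]
ee_rot: [0.72, -0.694, -0.001, 0.002]
ft_force: [-0.1, 1.2, -1.5]
grip_width: 0.628
```

```bash
python3 - <<'E'
from h import *
o,im,d,C=wlook('w12',(.4345,-.2177)); placed(o,im,d,C,2); placed(o,im,d,C,5)
Q=(C-o['position'])@T(o)[:3,:3]; m=(d>0)&(np.abs(Q[...,0])<.035)&(np.abs(Q[...,1])<.02)&(Q[...,2]<.085)&(Q[...,2]>.0); q=Q[m]; print('tongs low',(np.percentile(q,[1,50,99],axis=0)*1000).round(1))
im,d,C=fuses('top',dict(red=pk(1),yellow=pk(2),black=pk(5))); cv2.imwrite('pics/top2.png',im)
go(.6439,-.0193,.21,-69.5)
E
```

```text
[0.4893 0.1459 0.2034] [-0.1  1.2 -1.5] 0.628 29.0
0 
placed 2 1411 ([-1.9, -1.8], [78.1, 27.8], -0.7) z [24.3 30.6 32.1]
placed 5 1243 ([-0.2, 0.6], [77.1, 26.1], -0.7) z [24.4 30.9 32.3]
tongs low [[-25.5 -13.2   0.5]
 [-18.6  -7.5  31.8]
 [ 26.    7.4  67.4]]
red 0 []
yellow 0 []
black 346 ([488.6, 138.9], [108.8, 64.4], 2.0) full ([488.4, 143.1], [108.8, 73.1], 1.4)
go (0.6439, -0.0193, 0.21, -69.5) -> [0.171, -0.1485, -0.0072] [0.25, 0.01, -18.37] rows 3.6
```

View pics/w12.png

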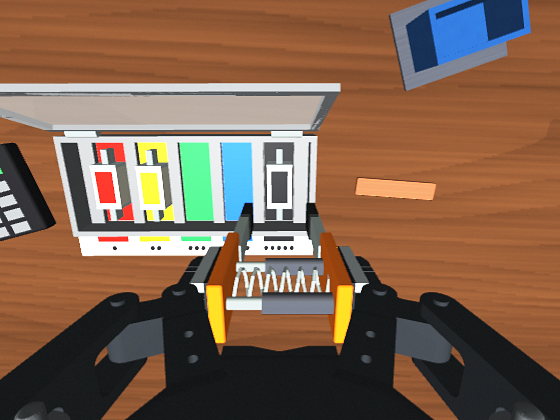

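{"name": "servo_tool", "arguments": {"motion": [[0.63,0,0,-0.06,0,0,0],[0.63,0,0,-0.06,0,0,0],[0.63,0.171,-0.1485,-0.06,0.2,0,-18.4],[0.63,0.171,-0.1485,-0.06,0.2,0,-18.4],[0.63,0.171,-0.1485,-0.06,0.2,0,-18.4],[0.63,0.171,-0.1485,-0.06,0.2,0,-18.4],[0.63,0.171,-0.1485,-0.06,0.2,0,-18.4],[0.63,0.171,-0.1485,-0.06,0.2,0,-18.4],[0.63,0.171,-0.1485,-0.01,0.2,0,-18.4],[0.63,0.171,-0.1485,-0.01,0.2,0,-18.4],[0.63,0.171,-0.1485,-0.01,0.2,0,-18.4]]}}

```text
clock: 30.58
position: [0.6446, -0.0185, 0.2158]
ee_rot: [0.822, -0.569, 0.001, -0.001]
ft_force: [1.3, -0.3, 0.9]
grip_width: 0.632
```

```bash
python3 - <<'E'
from h import *
o,im,d,C=wlook('w13',(.4345,-.2177))
h=cv2.cvtColor(im,cv2.COLOR_BGR2HSV); m=(h[...,0]>100)&(h[...,0]<125)&(h[...,1]>120)&(d>0)&(np.hypot(C[...,0]-.644,C[...,1]+.019)<.07)
P=C[m]
for lo,hi in((.047,.058),(.0,.012)):
    q=P[(P[:,2]>lo)&(P[:,2]<hi)]; print(lo,len(q),rect(q) if len(q)>5 else '')
go(.644,-.019,.12,-69.5)
E
```

```text
[ 0.6446 -0.0185  0.2158] [ 1.3 -0.3  0.9] 0.632 30.575
0 
0.047 1051 ([643.7, -19.5], [80.0, 46.3], -68.9)
0.0 1615 ([639.6, -17.0], [86.4, 52.0], -68.8)
go (0.644, -0.019, 0.12, -69.5) -> [-0.0001, 0.0014, 0.0963] [-0.19, -0.06, 0.06] rows 1.5
```

View pics/w13.png

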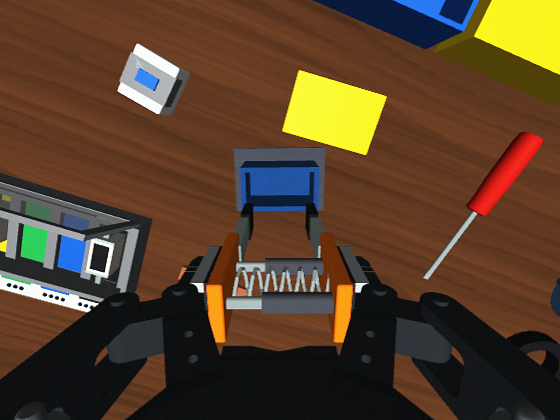

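{"name": "servo_tool", "arguments": {"motion": [[0.63,0,0.001,0.05,-0.2,0,0.5],[0.63,0,0.001,0.08,-0.2,0,0.5],[0.63,0,0.001,0.1,-0.2,0,0.5],[0.63,0,0.001,0.12,-0.2,0,0.5],[0.63,0,0.001,0.13,-0.2,0,0.5],[0.63,0,0.001,0.14,-0.2,0,0.5],[0.63,0,0.001,0.142,-0.2,0,0.5],[0.63,0,0.001,0.142,-0.2,0,0.5]]}}

```text
clock: 31.62
position: [0.6439, -0.0195, 0.0725]
ee_rot: [0.819, -0.573, -0.0, 0.001]
ft_force: [0.1, 0.1, -1.0]
grip_width: 0.631
```

{"name": "servo_tool", "arguments": {"motion": [[0.8,0,0,0,0,0,0],[1,0,0,0,0,0,0],[1,0,0,0,0,0,0],[1,0,0,0,0,0,0],[1,0,0,0,0,0,0],[1,0,0,-0.04,0,0,0],[1,0,0,-0.1,0,0,0],[1,0,0,-0.16,0,0,0],[1,0,0,-0.19,0,0,0],[1,0,0,-0.19,0,0,0],[1,0,0,-0.19,0,0,0]]}}

```text
clock: 33.0
position: [0.6437, -0.0194, 0.2611]
ee_rot: [0.819, -0.573, -0.001, 0.002]
ft_force: [0.3, -0.8, -0.9]
grip_width: 1.005
```

```bash
python3 - <<'E'
from h import *
o,im,d,C=wlook('w14',(.4345,-.2177))
for lo,hi in((.107,.125),(.07,.125)):
    P=seg(C,(.643,-.019),.08,lo,hi); print(lo,len(P),rect(P) if len(P)>5 else '',P[:,2].max() if len(P) else '')
im,d=eyes.camera('top');C=cloud('top',d,w_from_c('top'));C[d==0]=9
P=C[(C[...,0]>.5)&(C[...,0]<.66)&(C[...,1]>.08)&(C[...,1]<.42)&(C[...,2]>.05)&(C[...,2]<.2)];print('lid top',P.max(0),P.min(0))
e=P[P[:,2]>.142]; print('edge',e.mean(0))
go(.63,.24,.262,180);go(.63,.24,.262,0);print(o['joint_pos'].round(2))
E
```

```text
[ 0.6437 -0.0194  0.2611] [ 0.3 -0.8 -0.9] 1.005 33.0
0 
0.107 701 ([644.4, -19.0], [58.0, 25.7], -69.9) 0.11745923564568284
0.07 1117 ([644.6, -18.9], [58.0, 25.9], -70.2) 0.11745923564568284
lid top [0.57921468 0.37123635 0.15053146] [0.54011437 0.10949829 0.05010045]
edge [0.57256294 0.24108107 0.14547644]
go (0.63, 0.24, 0.262, 180) -> [-0.2484, -0.0762, -0.0017] [0.21, -0.24, 110.02] rows 10.3
go (0.63, 0.24, 0.262, 0) -> [-0.2484, -0.0762, -0.0017] [0.22, 0.19, -69.98] rows 6.5
[ 0.41  0.43 -0.63  1.33  0.25  1.46 -1.43]
```

```bash
python3 -c "
from h import *
go(.62,.235,.26,-88)"
```

```text
go (0.62, 0.235, 0.26, -88) -> [-0.2471, -0.0651, 0.0004] [0.27, -0.01, 18.02] rows 4.1
```

{"name": "servo_tool", "arguments": {"motion": [[0,-0.247,-0.065,0,0.2,0,18],[0,-0.247,-0.065,0,0.2,0,18],[0,-0.247,-0.065,0,0.2,0,18],[0,-0.247,-0.065,0,0.2,0,18],[0,-0.247,-0.065,0,0.2,0,18],[0,-0.247,-0.065,0,0.2,0,18],[0,-0.247,-0.065,0,0.2,0,18],[0,-0.247,-0.065,0.05,0.2,0,18],[0,-0.247,-0.065,0.1,0.2,0,18],[0,-0.247,-0.065,0.14,0.2,0,18],[0,-0.247,-0.065,0.14,0.2,0,18],[0,-0.247,-0.065,0.14,0.2,0,18]]}}

```text
clock: 34.6
position: [0.6214, 0.2344, 0.1238]
ee_rot: [0.719, -0.695, 0.001, -0.001]
ft_force: [0.1, -0.7, 0.6]
grip_width: -0.001
```

{"name": "servo_tool", "arguments": {"motion": [[0,0,0.03,0,0,0,0],[0,0,0.045,0,0,0,0],[0,0,0.057,-0.003,0,0,0],[0,0,0.067,-0.005,0,0,0],[0,0,0.078,-0.005,0,0,0],[0,0,0.089,-0.003,0,0,0],[0,0,0.1,0.001,0,0,0],[0,0,0.11,0.005,0,0,0],[0,0,0.12,0.011,0,0,0],[0,0,0.129,0.019,0,0,0],[0,0,0.137,0.027,0,0,0],[0,0,0.144,0.036,0,0,0],[0,0,0.149,0.046,0,0,0],[0,0,0.153,0.057,0,0,0],[0,0,0.155,0.068,0,0,0],[0,0,0.157,0.076,0,0,0],[0,0,0.157,0.08,0,0,0],[0,0,0.157,0.082,0,0,0],[0,0,0.157,0.082,0,0,0]]}}

```text
clock: 36.98
position: [0.4631, 0.2293, 0.0421]
ee_rot: [0.719, -0.695, 0.001, 0.001]
ft_force: [-16.5, -10.0, 41.2]
grip_width: 0.002
```

```bash
python3 - <<'E'
from h import *
o,im,d,C=wlook('w15',(.4345,-.2177))
im,d=eyes.camera('side');cv2.imwrite('pics/s2.png',im)
E
```

```text
[0.4631 0.2293 0.0421] [-16.5 -10.   41.2] 0.002 36.975
0
```

View pics/s2.png

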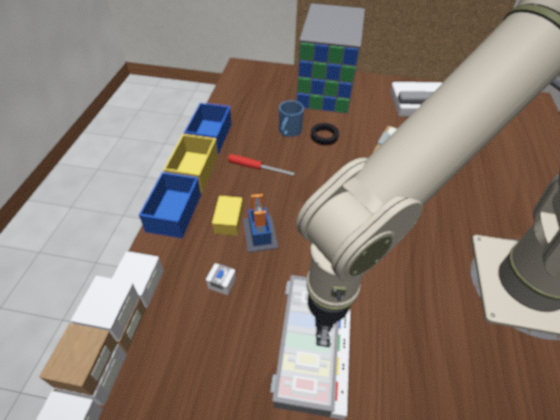

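{"name": "servo_tool", "arguments": {"motion": [[0,0,0,-0.03,0,0,0],[0,0,0,-0.08,0,0,0],[0,0,0,-0.14,0,0,0],[0,0,0,-0.2,0,0,0],[0,0.3,0,-0.2,0,0,0],[0,0.3,0,-0.2,0,0,0],[0,0.3,0,-0.2,0,0,0],[0,0.3,0,-0.2,0,0,0],[0,0.3,0,-0.2,0,0,0],[0,0.3,0,-0.2,0,0,0],[0,0.3,0,-0.2,0,0,0],[0,0.3,0,-0.2,0,0,0]]}}

```text
clock: 38.58
position: [0.4739, -0.0691, 0.2398]
ee_rot: [0.72, -0.694, 0.001, -0.0]
ft_force: [0.2, 0.4, -0.9]
grip_width: 0.003
```

```bash
python3 - <<'E'
from h import *
o=monitor.get_obs(); print(o['position'],o['ft_force'],o['clock'])
for n in('top','side'):
    im,d=eyes.camera(n);C=cloud(n,d,w_from_c(n));C[d==0]=9
    if n=='top': cv2.imwrite('pics/t3.png',im)
    m=(C[...,0]>.41)&(C[...,0]<.56)&(C[...,1]>.1)&(C[...,1]<.38)
    P=C[m]; P=P[P[:,2]>.036]; print(n,len(P),rect(P),np.percentile(P[:,2],[5,50,99]).round(4))
    for k in(1,2,5):
        q=seg(C,pk(k),.03,-.01,.06); print(k,np.percentile(q[:,2],[5,50,95]).round(4))
    A=np.c_[P[:,:2],np.ones(len(P))]; print('plane',np.linalg.lstsq(A,P[:,2],rcond=None)[0].round(4))
    P=seg(C,(.644,-.019),.07,.105,.13);print('tongs',rect(P),P[:,2].max())
E
```

```text
[ 0.47393973 -0.06909645  0.23983817] [ 0.17362619  0.39131843 -0.93143332] 38.575
top 5224 ([486.6, 236.8], [260.2, 116.7], -88.2) [0.0394 0.0423 0.0462]
1 [0.0393 0.0421 0.0448]
2 [0.0394 0.042  0.0447]
5 [0.0394 0.0422 0.0448]
plane [ 0.     -0.0005  0.0424]
tongs ([645.1, -19.7], [57.5, 25.3], -70.2) 0.12136621131584191
side 7360 ([486.6, 237.9], [260.9, 117.5], -87.8) [0.0408 0.0431 0.0463]
1 [0.0411 0.0433 0.0455]
2 [0.0409 0.043  0.0452]
5 [0.0406 0.0426 0.0446]
plane [-0.001   0.0032  0.0428]
tongs ([645.6, -17.4], [59.5, 24.5], -69.7) 0.11904668261405893
```

View pics/t3.png

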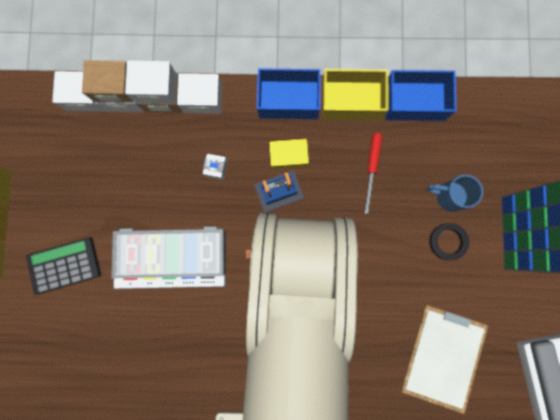

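```bash
python3 -c "
from h import *
print(ticket.hand_in())"
```

```text
the job is handed in; nothing more can be done
None
```

The fuse order is made up and handed in at about 39 s. Red, yellow and black were the only fuse-links on the counter. The tongs put them, in that order, into pockets 1, 2 and 5. Then I stood the tongs back in the blue holder and pushed the lid shut with the closed fingers.

**Last checks:**
- **Fuse-links:** with the lid still open, each lay flat on its floor, within about 2 mm of its pocket's centre along and across, with its top about 32 mm above the counter. After shutting, all three can be seen through the lid in their pockets.
- **Tongs:** they stand within about 2 mm of the holder's centre, with the top at the expected height of about 117 mm.
- **Lid:** its surface is level at about 42–43 mm, which is shut (slope under 0.005 rad in both cameras).
- **Robot and bystanders:** the robot touches nothing. No bystander looks moved in the last pictures, but the busbar was mostly hidden under the arm in the last one.

**Not clean:**
- **Lid force:** the final press read about 41 N at the wrist, through the fingertips. That is just over the 40 N limit, though that limit is for the arm and gripper body.
- **Camera disagreement:** the top and side cameras differed by about 2 mm in y, inside the stated calibration error.

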